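# Park the pressing roller on its rest

### The job

Two polished steel pressing rollers lie at the feet of their plywood rests. With the fingertips, push the thick roller slowly and gently up the ramp of its rest, over the crest at the top and into its seat against the stop board, never letting it run away or roll back down the ramp, and leave it there. Do not grip or lift it off the rest, and leave the thin roller, the jar, the brush and the weight where they are.

Things in the scene. Friction and masses are not known exactly. Their poses are not given: they have to be found in the camera images.
- thick_roller: The thick pressing roller: polished steel tube closed at both ends, 64 mm in diameter, 120 mm long, black end faces, about 0.7 kg, smooth (friction about 0.3), free to roll. Origin at its centre; y along the cylinder's axis; its x and z turn as it rolls. It starts lying across the level foot of thick_rest, centre 60 to 100 mm on the robot's side of the rest's origin.
- thick_rest: Fixed plywood rest of the thick roller, 156 mm wide. Origin on the table, mid-width; x runs along the rest up the ramp, away from the robot (turned up to 0.25 rad either way), z up. At x -160 to -150 mm a lip 18 mm high, then a level foot at height 10 mm up to x -30 mm, where the ramp begins. Lane 128 mm wide between cheeks 14 mm thick, tops 45 mm above the table.
- thick_rest_ramp (a point): Middle of the thick rest's ramp surface (x 30 mm, height 20.5 mm in the rest's frame); x points up the slope, z square to it. The ramp is straight from rest x -30 mm, height 10 mm, to the crest at x 90 mm, height 31 mm (10 degrees).
- thin_roller: The thin roller, to be left alone: a like cylinder 36 mm in diameter and 120 mm long, lying loose on the level foot of thin_rest. Origin at its centre, y along its axis.
- thin_rest: Fixed rest of the thin roller, beside the thick one's (left or right of it), of the same shape but with a shorter seat (stop board at x 121 mm). Origin and axes as for thick_rest.
- jar: Paste jar with lid, 60 mm in diameter, 85 mm high, upright on the table. Origin under its centre.
- brush: Brush lying on the table. Origin under its middle; x along it towards the bristles.
- weight: Steel press weight, 70 x 50 x 40 mm, with a brass knob on top to 70 mm height. Origin under its centre.
- thick_rest_seat (a point): Middle of the thick rest's seat floor (rest x 115 mm, height 27 mm). The level seat runs from the crest at x 90 mm (a step down of 4 mm) to the stop board at x 139.5 mm (12 mm thick, top 75 mm above the table). The roller fully seated has its centre at rest x 106 to 108 mm, height 59 mm; the crest then keeps it from rolling back.
Not all that is in view belongs to the job. What is shaped like the thick_roller but pink or purple is not meant.

How it is judged:
By the outcome, as a careful person would: the job done as asked, in the order asked, and still so for the second after the job is handed in, with the robot touching nothing.
It also fails if it takes over 42 s, if anything falls off the work surface, if the arm or the gripper's body presses on something with over 40 N, if the wrist force passes 120 N, or if a joint passes its speed limit or range.

### The arm

A 7-joint arm with a two-finger parallel gripper is mounted at the origin on the work surface. World frame = base frame: x ahead of the robot, y to its left, z up, the work surface at z = 0. Lengths are in mm, angles in degrees, forces in N, time in s.
With the tool pointing down it reaches from about 425 to 1025 mm from the base axis. Payload 9.4 kg.
Tool frame: the origin (TCP) lies on the centre line of the jaws, within the pads' length; the fingertips stand 8 mm ahead of it and the grasp point (between the pads) lies 11 mm behind it (r.tips_ahead is the distance from the TCP to the fingertips, in mm); z points along the fingers, y is the line along which they close (so a half turn about z gives the same grasp; the last joint's range is limited). The gripper opens to 85 mm and grips with 20 to 120 N. Pads are 22 mm wide; open, the fingers measure 114 mm over their backs; the gripper's body (76 mm by 85 mm) begins 54 mm behind the grasp point. The pads swing forward as they close: fully open they stand 13 mm farther back than shut.
Start: joints at [61.209, 34.337, -0.143, 91.639, 0.103, 54.024, -4.572], TCP at [299.452, -660.267, 239.275] pointing down, gripper open.
Joint ranges: [-147.43, 147.43], [-19.82, 112.94], [-74.19, 73.91], [6.32, 146.72], [-59.91, 239.91], [6.04, 106.73], [-150.56, 150.56]. Speed limits (degrees/s): [127.2, 127.2, 172.46, 172.46, 180, 180, 180].

### API

Orientations are given as [roll, pitch, yaw] about the fixed x, y, z axes, in that order (R = Rz(yaw) Ry(pitch) Rx(roll)).
In Python, from cell import r gives the robot as it stands.
- The arm moves only by the tool arm_command, never from a script. Its arguments are lists of equal length, an entry for each row: "linear": the shift along the world's x, y, z in mm, a list of three; "angular": the turn, a rotation vector about the world's x, y, z in rad, a list of three. In form: {"linear": [[tx, ty, tz], ...], "angular": [[rx, ry, rz], ...]}. A call has 1 to 20 rows; each row shifts and turns the commanded pose from where the row before left it; what a row does not reach is not made up. A row lasts 1/8 s, in which the tool goes at most 62.5 mm and 10.7 degrees, less where a joint would pass 70% of its speed; a pose out of reach is approached as far as the arm can. A call is refused whole if a number of a shift passes 62.5 or a number of a turn 0.188, either way. A call with a gripper value outside its range is refused whole. "grip" is the finger opening in mm, from 0 to 85.4, set as the call begins (left out, the last holds). The fingers move at their own pace and stop on an object; "squeeze" is the grip in N (left out, the last holds). Time passes only in rows, so rows that do not move let the fingers close. It gives the time, the measured TCP pose, the force, the opening and the grip force at its end, in the units of the state.
- r.read_state(): the state, without advancing time (a new reading comes with each control period).
- r.snapshot(name): name is "side" or "top"; returns the picture (384x512x3 uint8, blue, green, red); there is no depth.
- r.camera_model(name): a dict with "camera_matrix" (3x3 intrinsics, pixels), "rvec" (rotation vector, rad) and "tvec" (3), from world to camera coordinates, as OpenCV has them. Camera axes: x right, y down, z forward; pixel columns grow to the right and rows downward; lengths in mm; the calibration is good to about 2 mm. A picture is of the moment at which its call begins. camera_model takes no time and is no camera call.
- r.close_job(): hands the job in; it is judged then, once.
Trained networks look in the newest picture that a camera, given by its name, has taken for a name from the list of things; names that differ only in an ending like _2 or _b are one class to them, and where a whole thing is asked for, a point or a joint stands for the part that bears it (a point fixed in the world has none). Each returns a list of dicts, best first, with "conf" (0 to 1); they miss things now and then, are a little off and sometimes report something else, mostly with a low value. They report only what shows in the picture. A call takes as long as a camera call. They do not tell look-alikes from the thing itself.
- r.spot_in(camera, query): "location" ([column, row] in pixels, amid what is visible of it).
The state is a dict: "t": time; "joints": joint angles; "joint_velocities": joint speeds; "effort": joint torques, N m; "tool_pos": TCP position; "eef_rot": TCP orientation; "force": force on the tool from outside, world axes, zero at the start; "moment": the same for the moment, N m; "width": finger opening in mm; "grasp_force": force on a finger pad.
Only numpy, scipy, OpenCV 4.12 (cv2) and the standard library are available. Lean on these libraries where they do the work, as an engineer would, in place of code of your own. Each camera call takes 0.05 s, during which the arm holds its last target. There are 200 camera calls.

## Working session

There is one attempt and no reset: what is moved stays moved. The work goes in short steps, Python scripts to look and compute and a tool call to move; the robot and the scene stay as the last step left them, time stands still between calls to the robot, and variables do not carry over. Pictures are saved under pics/ and viewed, at most 10 in all, crops included, and the job is handed in when it is done.

Besides the shell and the picture viewer there is one more tool, called after "Emit:" as name(argument=value, ...), one argument or row to a line, values as JSON. arm_command: Moves the arm, as the interface text tells. Its arguments: {"type":"object","properties":{"linear":{"type":"array"},"angular":{"type":"array"},"grip":{"type":"number"},"squeeze":{"type":"number"}},"required":["linear","angular"]}

```bash
mkdir -p pics; ls
python3 - <<'E'
from cell import r
import cv2,numpy as np
for n in("top","side"):
    cv2.imwrite(f"pics/{n}0.png",r.snapshot(n))
    m=r.camera_model(n);R=cv2.Rodrigues(np.array(m["rvec"]))[0]
    print(n,np.round(-R.T@np.array(m["tvec"]).ravel()),np.round(R[2],2),m["camera_matrix"])
    for q in("thick_roller","thick_rest","thin_roller","thin_rest","jar","brush","weight"):
        print(q,[(np.round(d["location"]),round(d["conf"],2)) for d in r.spot_in(n,q)])
print(r.read_state())
E
```

```text
pics
top [ 387.  -20. 1638.] [ 0.1   0.   -0.99] [[429.06745888   0.         253.36255392]
 [  0.         429.06745888 190.11051935]
 [  0.           0.           1.        ]]
thick_roller [(array([166., 271.]), 0.76), (array([160., 202.]), 0.68), (array([206., 220.]), 0.66), (array([183., 124.]), 0.65)]
thick_rest [(array([211., 190.]), 0.73)]
thin_roller [(array([307., 214.]), 0.65), (array([135., 242.]), 0.56)]
thin_rest [(array([308., 194.]), 0.62)]
jar [(array([134., 164.]), 0.84)]
brush [(array([371., 202.]), 0.6), (array([211., 190.]), 0.45)]
weight [(array([133., 246.]), 0.71)]
side [ 464. -731.  772.] [ 0.08  0.71 -0.7 ] [[372.69569726   0.         256.56890537]
 [  0.         372.69569726 190.32795228]
 [  0.           0.           1.        ]]
thick_roller [(array([328., 142.]), 0.62), (array([218., 160.]), 0.6), (array([163., 139.]), 0.57)]
thick_rest [(array([254., 172.]), 0.58)]
thin_roller [(array([236., 264.]), 0.75)]
thin_rest [(array([265., 263.]), 0.65), (array([220., 162.]), 0.22)]
jar [(array([271., 111.]), 0.64)]
brush [(array([277., 372.]), 0.83)]
weight [(array([190., 120.]), 0.87)]
{'t': 0.8, 'joints': array([61.20967025, 34.33478915, -0.14195866, 91.63706843,  0.10502187,
       54.02481917, -4.57298776]), 'joint_velocities': array([-0.01243783,  0.02623811, -0.04779752, -0.03742189,  0.06364268,
       -0.07454316,  0.01834138]), 'effort': array([ 7.22708319e-04, -7.76110983e+01,  1.56337090e+00, -2.58364445e+01,
        1.23595982e-02,  1.82008585e-03, -1.53639286e-05]), 'tool_pos': array([ 299.43347821, -660.29518022,  239.31876062]), 'eef_rot': array([1.79996173e+02, 4.63597067e-03, 2.43962537e+01]), 'force': array([0.36361609, 0.12663573, 0.68223575]), 'moment': array([ 0.00427578,  0.0203575 , -0.02360523]), 'grasp_force': 0.0, 'width': 85.37857177764342}
```

View pics/top0.png

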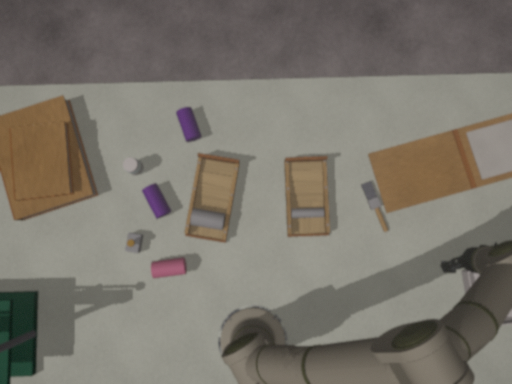

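View pics/side0.png

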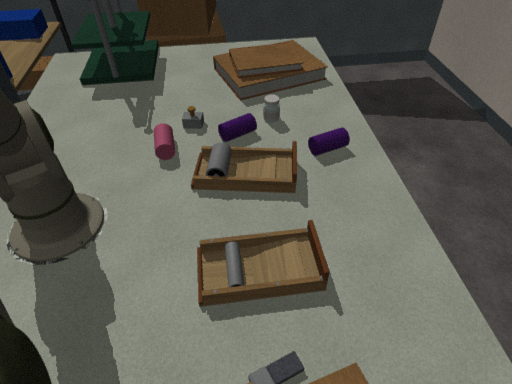

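Candidates for the thick roller in the top view: steel (208,219) in the left rest; purple (156,201) and (189,124); pink (168,268); and the thin steel roller (308,213) in the right rest. I choose the thicker steel one at (208,219) and check it in a close crop.

Run:
```python
import cv2,numpy as np
a=cv2.imread("pics/top0.png")[145:250,175:250];b=cv2.imread("pics/side0.png")[132:202,182:312]
a=cv2.resize(a,None,fx=5,fy=5,interpolation=cv2.INTER_CUBIC);b=cv2.resize(b,None,fx=3.2,fy=3.2,interpolation=cv2.INTER_CUBIC)
c=np.zeros((525,375+416,3),np.uint8);c[:525,:375]=a;c[:b.shape[0],375:]=b
cv2.imwrite("pics/crop.png",c)
```

```text
(no output)
```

View pics/crop.png

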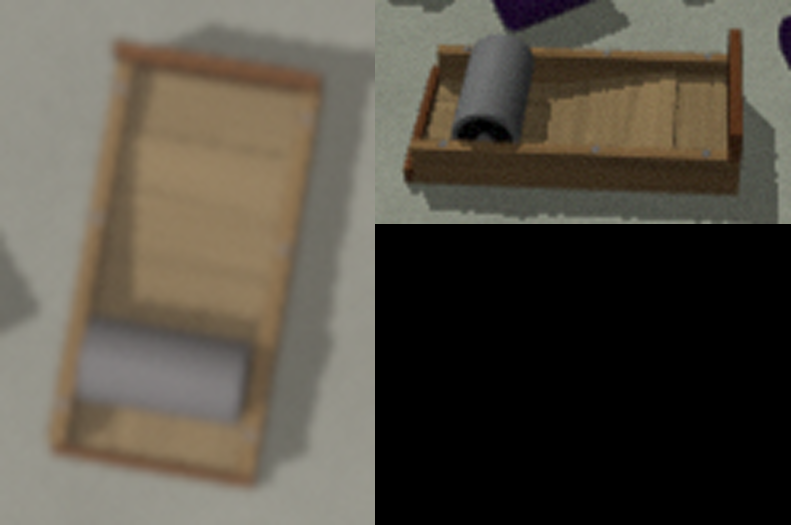

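```bash
cat > h.py <<'E'
from cell import r
import cv2,numpy as np
from scipy.optimize import least_squares
def proj(n,P):
    m=r.camera_model(n)
    return cv2.projectPoints(np.array(P,float).reshape(-1,1,3),np.array(m["rvec"],float),np.array(m["tvec"],float),np.array(m["camera_matrix"]),None)[0].reshape(-1,2)
def ray(n,px,z):
    m=r.camera_model(n);R=cv2.Rodrigues(np.array(m["rvec"],float))[0];c=-R.T@np.array(m["tvec"],float).ravel()
    d=R.T@np.linalg.inv(m["camera_matrix"])@[*px,1];return c+d*(z-c[2])/d[2]
def w(p,L):
    c,s=np.cos(p[2]),np.sin(p[2]);L=np.array(L,float)
    return np.c_[p[0]+c*L[:,0]-s*L[:,1],p[1]+s*L[:,0]+c*L[:,1],L[:,2]]
def loc(p,W):
    c,s=np.cos(p[2]),np.sin(p[2]);d=np.array(W)[:2]-p[:2];return np.array([c*d[0]+s*d[1],-s*d[0]+c*d[1]])
E
python3 - <<'E'
from h import *
T=[([151.5,78,75],(117,43)),([151.5,-78,75],(322,75)),([-160,78,18],(52,454)),([-160,-78,18],(255,486))]
S=[([151.5,78,75],(741,30)),([151.5,-78,0],(738,192)),([-160,-78,0],(408,181))]
tl=[a for a,_ in T];tp=np.array([(175+u/5,145+v/5) for _,(u,v) in T])-.4
sl=[a for a,_ in S];sp=np.array([(182+(u-375)/3.2,132+v/3.2) for _,(u,v) in S])-.35
f=lambda p:np.r_[(proj("top",w(p,tl))-tp).ravel(),(proj("side",w(p,sl))-sp).ravel()]
g=lambda p:f(p)[:8]
for h in(f,g):
    s=least_squares(h,[550,100,0],x_scale=[100,100,.1]);print(s.x,np.round(s.fun,1))
    p=s.x
    c=ray("top",(207.4,219.2),42);print(c,loc(p,c))
p=least_squares(f,[550,100,0],x_scale=[100,100,.1]).x
np.save("p.npy",p)
print("seat",w(p,[[107,0,59]]))
def draw(n,im,p,rx):
    for z,xs,y in((45,(-150,139.5),78),(45,(-150,139.5),64),(0,(-160,151.5),78)):
        for s in(1,-1):
            q=proj(n,w(p,[[xs[0],s*y,z],[xs[1],s*y,z]]))*4;cv2.line(im,*[tuple(int(v) for v in a) for a in q],(0,255,0),1)
    for x,z in((151.5,75),(139.5,75),(-160,18),(-150,18),(90,31),(-30,10)):
        q=proj(n,w(p,[[x,-78,z],[x,78,z]]))*4;cv2.line(im,*[tuple(int(v) for v in a) for a in q],(0,0,255),1)
    th=np.linspace(0,6.28,30)
    for y in(60,-60):
        q=proj(n,w(p,[[rx+32*np.cos(t),y,42+32*np.sin(t)] for t in th]))*4;cv2.polylines(im,[q.astype(int)],True,(255,255,0),1)
o=[]
for n,(a,b,c,d) in(("top",(140,255,170,255)),("side",(125,205,180,310))):
    im=cv2.resize(cv2.imread(f"pics/{n}0.png"),None,fx=4,fy=4,interpolation=cv2.INTER_CUBIC)
    draw(n,im,p,loc(p,ray("top",(207.4,219.2),42))[0]);o.append(im[4*a:4*b,4*c:4*d])
H=max(i.shape[0] for i in o);c=np.hstack([cv2.copyMakeBorder(i,0,H-i.shape[0],0,0,0) for i in o])
c=cv2.resize(c,None,fx=.92,fy=.92);print(c.shape);cv2.imwrite("pics/ov.png",c[:, :800])
E
```

```text
[ 5.32536083e+02  1.39990868e+02 -1.90562893e-01] [-0.5 -1.2  0.  -0.7 -0.3  0.1 -0.   0.6  0.1 -0.8  0.1  0.9 -1.1  0.5]
[448.26116957 158.11629234  42.        ] [-86.18251595   1.83466495]
[ 5.31339459e+02  1.39294276e+02 -1.91314448e-01] [-0.3 -0.9  0.3 -0.4 -0.1  0.4  0.1  0.9]
[448.26116957 158.11629234  42.        ] [-85.14153495   2.68131419]
seat [[637.59914473 119.72382399  59.        ]]
(423, 791, 3)
```

View pics/ov.png

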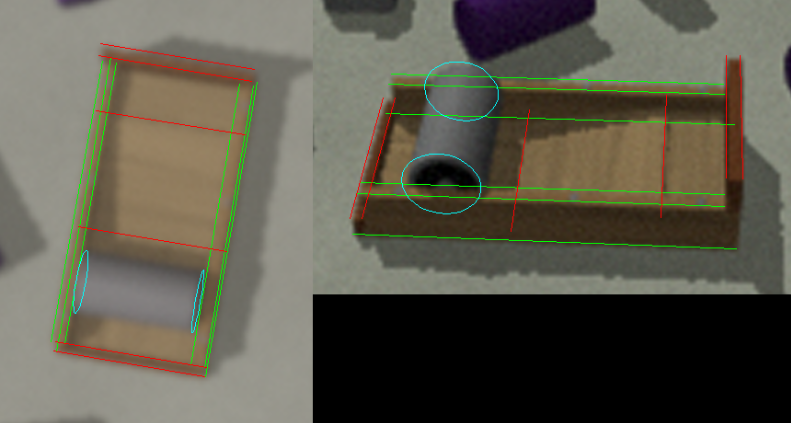

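The chosen steel roller with black ends lies at rest x ≈ -84 mm. The overlay fits well, with the rest at (532, 140) and yaw -10.9°. I'll move above the place behind the roller with the jaw line parallel to its axis, opening 60 mm.

Emit:
arm_command(
  linear=[
    [27,42,0],
    [27,42,0],
    [27,42,0],
    [27,42,0],
    [27,42,0],
    [27,42,0],
    [27,42,0],
    [27,42,0],
    [27,42,0],
    [27,42,0],
    [27,42,0],
    [-22,40.5,0],
    [-22,40.5,0],
    [-22,40.5,0],
    [-22,40.5,0],
    [-22,40.5,0],
    [-22,40.5,0],
    [-22,40.5,0],
    [-22,40.5,0],
    [-22,40.5,0],
  ],
  angular=[
    [0,0,0.1263],
    [0,0,0.1263],
    [0,0,0.1263],
    [0,0,0.1263],
    [0,0,0.1263],
    [0,0,0.1263],
    [0,0,0.1263],
    [0,0,0.1263],
    [0,0,0.1263],
    [0,0,0.1263],
    [0,0,0.1263],
    [0,0,0.1263],
    [0,0,0.1263],
    [0,0,0.1263],
    [0,0,0.1263],
    [0,0,0.1263],
    [0,0,0.1263],
    [0,0,0.1263],
    [0,0,0.1263],
    [0,0,0.1263],
  ],
  grip=60,
)

```text
t: 3.3
tool_pos: [397.9, 167.4, 239.6]
eef_rot: [180.0, 0.1, 169.3]
force: [0.9, 0.3, -0.1]
width: 60.2
grasp_force: 0.0
```

Run:
```python
from h import *
s=r.read_state();print({k:np.round(s[k],2) for k in("t","joints","tool_pos","eef_rot","force","width")},r.tips_ahead)
print(loc(np.load("p.npy"),s["tool_pos"]))
```

```text
{'t': np.float64(3.3), 'joints': array([  6.53,  19.48, -46.85, 126.44,  21.4 ,  41.93,  24.45]), 'tool_pos': array([397.89, 167.36, 239.59]), 'eef_rot': array([1.7999e+02, 6.0000e-02, 1.6934e+02]), 'force': array([ 0.87,  0.26, -0.06]), 'width': np.float64(60.21)} 8.0
[-137.39431239    1.36768528]
```

Emit:
arm_command(
  linear=[
    [0,-1,-20],
    [0,0,-20],
    [0,0,-20],
    [0,0,-20],
    [0,0,-20],
    [0,0,-20],
    [0,0,-20],
    [0,0,-20],
    [0,0,-6.5],
    [0,0,-6.5],
    [0,0,-6.5],
    [0,0,-6.5],
    [0,0,-6.5],
    [0,0,-6.5],
    [0,0,0],
  ],
  angular=[
    [0,0,0],
    [0,0,0],
    [0,0,0],
    [0,0,0],
    [0,0,0],
    [0,0,0],
    [0,0,0],
    [0,0,0],
    [0,0,0],
    [0,0,0],
    [0,0,0],
    [0,0,0],
    [0,0,0],
    [0,0,0],
    [0,0,0],
  ],
)

```text
t: 5.18
tool_pos: [398.2, 165.3, 39.8]
eef_rot: [-180.0, -0.0, 169.2]
force: [-0.6, 0.0, 0.2]
width: 60.1
grasp_force: 0.0
```

Run:
```python
from h import *
s=r.read_state();print({k:np.round(s[k],2) for k in("t","joints","tool_pos","eef_rot","force","width")})
print(loc(np.load("p.npy"),s["tool_pos"]))
a=r.snapshot("top")[140:250,170:260];b=r.snapshot("side")[110:205,150:290]
a=cv2.resize(a,None,fx=4,fy=4,interpolation=2);b=cv2.resize(b,None,fx=3,fy=3,interpolation=2)
c=np.zeros((440,780,3),np.uint8);c[:,:360]=a;c[:b.shape[0],360:]=b
cv2.imwrite("pics/down.png",c)
```

```text
{'t': np.float64(5.18), 'joints': array([-19.49,  37.5 , -15.22, 137.38,  56.59,  11.06,  -8.61]), 'tool_pos': array([398.21, 165.26,  39.81]), 'eef_rot': array([-1.7996e+02, -2.0000e-02,  1.6916e+02]), 'force': array([-0.57,  0.04,  0.18]), 'width': np.float64(60.08)}
[-136.6818083    -0.62772719]
```

View pics/down.png

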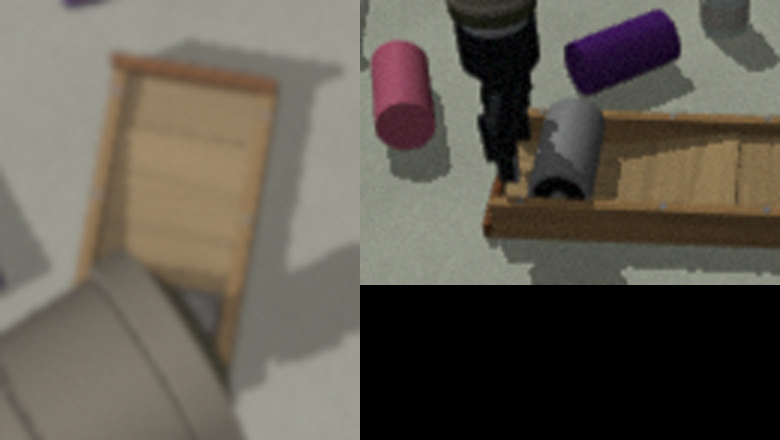

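The crop shows both fingers in the lane behind the steel roller, with the side-view roller at about (567,150) and a small gap. Now the slow push along the level foot.

Emit:
arm_command(
  linear=[
    [1.96,-0.35,0],
    [1.96,-0.35,0],
    [1.96,-0.35,0],
    [1.96,-0.35,0],
    [1.96,-0.35,0],
    [1.96,-0.35,0],
    [1.96,-0.35,0],
    [1.96,-0.35,0],
    [1.96,-0.35,0],
    [1.96,-0.35,0],
    [1.96,-0.35,0],
    [1.96,-0.35,0],
    [1.96,-0.35,0],
    [1.96,-0.35,0],
    [1.96,-0.35,0],
    [1.96,-0.35,0],
    [1.96,-0.35,0],
    [1.96,-0.35,0],
    [1.96,-0.35,0],
    [1.96,-0.35,0],
  ],
  angular=[
    [0,0,0],
    [0,0,0],
    [0,0,0],
    [0,0,0],
    [0,0,0],
    [0,0,0],
    [0,0,0],
    [0,0,0],
    [0,0,0],
    [0,0,0],
    [0,0,0],
    [0,0,0],
    [0,0,0],
    [0,0,0],
    [0,0,0],
    [0,0,0],
    [0,0,0],
    [0,0,0],
    [0,0,0],
    [0,0,0],
  ],
)

```text
t: 7.78
tool_pos: [437.8, 158.2, 40.3]
eef_rot: [-180.0, 0.0, 169.1]
force: [-0.7, -0.3, -0.2]
width: 59.9
grasp_force: 0.1
```

```bash
cat > look.py <<'E'
from h import *
import sys
s=r.read_state();print({k:np.round(s[k],2) for k in("t","tool_pos","eef_rot","force","moment","width")})
p=np.load("p.npy");L=loc(p,s["tool_pos"]);print("tcp local",L)
rx=float(sys.argv[2]) if len(sys.argv)>2 else L[0]+43
im=r.snapshot("side")
h=42 if rx<-33 else min(42.5+.1763*(rx+30),63) if rx<91 else 59
im=cv2.resize(im,None,fx=4,fy=4,interpolation=2)
for y in(60,-60):
    q=proj("side",w(p,[[rx+32*np.cos(t),y,h+32*np.sin(t)] for t in np.linspace(0,6.28,30)]))*4+2
    cv2.polylines(im,[q.astype(int)],True,(255,255,0),1)
cv2.imwrite(f"pics/{sys.argv[1]}.png",im[440:840,620:1280])
E
python3 look.py foot
```

```text
{'t': np.float64(7.78), 'tool_pos': array([437.76, 158.2 ,  40.27]), 'eef_rot': array([-180.  ,    0.  ,  169.13]), 'force': array([-0.75, -0.27, -0.19]), 'moment': array([ 0.01,  0.07, -0.04]), 'width': np.float64(59.93)}
tcp local [-9.65076076e+01 -7.15113948e-02]
```

View pics/foot.png

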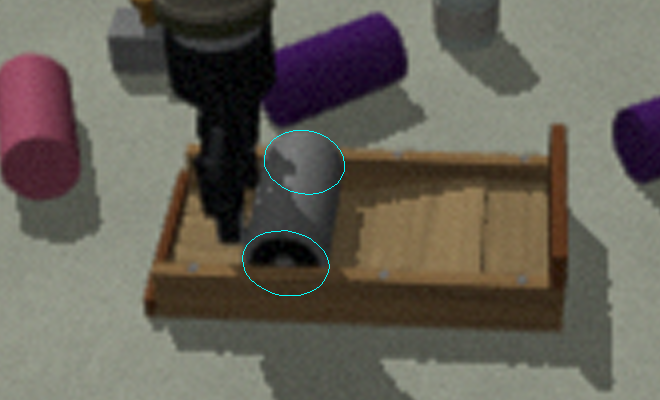

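Roller sits in contact at x ≈ -53, square in the lane. Continuing onto the ramp.

Emit:
arm_command(
  linear=[
    [2.2,-0.42,0],
    [2.4,-0.46,0],
    [2.4,-0.46,0],
    [2.4,-0.46,0],
    [2.4,-0.46,0],
    [2.4,-0.46,0],
    [2.4,-0.46,0],
    [2.4,-0.46,0.2],
    [2.4,-0.46,0.44],
    [2.4,-0.46,0.44],
    [2.4,-0.46,0.44],
    [2.4,-0.46,0.44],
    [2.4,-0.46,0.44],
    [2.4,-0.46,0.44],
    [2.4,-0.46,0.44],
    [2.4,-0.46,0.44],
    [2.4,-0.46,0.44],
    [2.4,-0.46,0.44],
    [2.4,-0.46,0.44],
    [2.4,-0.46,0.44],
  ],
  angular=[
    [0,0,0],
    [0,0,0],
    [0,0,0],
    [0,0,0],
    [0,0,0],
    [0,0,0],
    [0,0,0],
    [0,0,0],
    [0,0,0],
    [0,0,0],
    [0,0,0],
    [0,0,0],
    [0,0,0],
    [0,0,0],
    [0,0,0],
    [0,0,0],
    [0,0,0],
    [0,0,0],
    [0,0,0],
    [0,0,0],
  ],
)

```text
t: 10.32
tool_pos: [485.6, 149.1, 45.8]
eef_rot: [-180.0, 0.0, 169.1]
force: [-4.7, 0.8, 2.2]
width: 60.1
grasp_force: 2.4
```

Emit:
arm_command(
  linear=[
    [2.4,-0.46,0.44],
    [2.4,-0.46,0.44],
    [2.4,-0.46,0.44],
    [2.4,-0.46,0.44],
    [2.4,-0.46,0.44],
    [2.4,-0.46,0.44],
    [2.4,-0.46,0.44],
    [2.4,-0.46,0.44],
    [2.4,-0.46,0.44],
    [2.4,-0.46,0.44],
    [2.4,-0.46,0.44],
    [2.4,-0.46,0.44],
    [2.4,-0.46,0.44],
    [2.4,-0.46,0.44],
    [2.4,-0.46,0.44],
    [2.4,-0.46,0.44],
    [2.4,-0.46,0.44],
    [2.4,-0.46,0.44],
    [2.4,-0.46,0.44],
    [2.4,-0.46,0.44],
  ],
  angular=[
    [0,0,0],
    [0,0,0],
    [0,0,0],
    [0,0,0],
    [0,0,0],
    [0,0,0],
    [0,0,0],
    [0,0,0],
    [0,0,0],
    [0,0,0],
    [0,0,0],
    [0,0,0],
    [0,0,0],
    [0,0,0],
    [0,0,0],
    [0,0,0],
    [0,0,0],
    [0,0,0],
    [0,0,0],
    [0,0,0],
  ],
)

```text
t: 12.82
tool_pos: [533.6, 139.8, 54.6]
eef_rot: [180.0, 0.0, 169.1]
force: [-5.1, 0.1, 2.8]
width: 60.1
grasp_force: 2.4
```

```bash
python3 look.py ramp
```

```text
{'t': np.float64(12.82), 'tool_pos': array([533.63, 139.85,  54.6 ]), 'eef_rot': array([180.  ,   0.  , 169.12]), 'force': array([-5.09,  0.12,  2.76]), 'moment': array([-0.05,  1.04, -0.12]), 'width': np.float64(60.09)}
tcp local [1.0994867  0.06598494]
```

View pics/ramp.png

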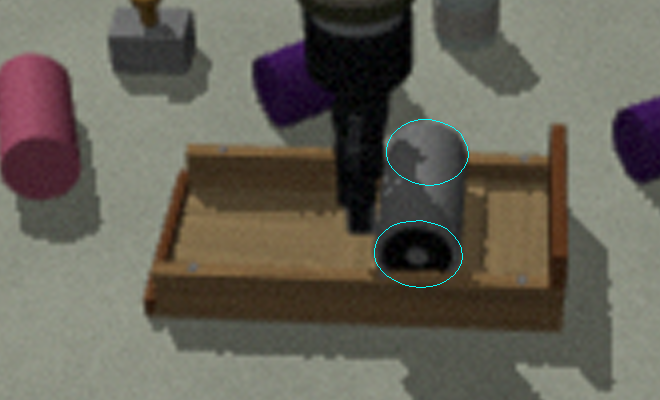

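Roller at x ≈ 44 on the ramp, square and in contact. On to the crest, slowing down.

Emit:
arm_command(
  linear=[
    [2.4,-0.46,0.44],
    [2.4,-0.46,0.44],
    [2.4,-0.46,0.44],
    [2.4,-0.46,0.44],
    [2.4,-0.46,0.44],
    [2.4,-0.46,0.44],
    [2.4,-0.46,0.44],
    [2.4,-0.46,0.44],
    [2.4,-0.46,0.44],
    [2.4,-0.46,0.44],
    [2.4,-0.46,0.44],
    [2.4,-0.46,0.44],
    [2.4,-0.46,0.44],
    [2.0,-0.38,0.36],
    [1.6,-0.3,0.3],
    [1.2,-0.23,0.2],
    [1.2,-0.23,0.2],
    [1.2,-0.23,0.2],
    [1.0,-0.19,0.1],
    [1.0,-0.19,0],
  ],
  angular=[
    [0,0,0],
    [0,0,0],
    [0,0,0],
    [0,0,0],
    [0,0,0],
    [0,0,0],
    [0,0,0],
    [0,0,0],
    [0,0,0],
    [0,0,0],
    [0,0,0],
    [0,0,0],
    [0,0,0],
    [0,0,0],
    [0,0,0],
    [0,0,0],
    [0,0,0],
    [0,0,0],
    [0,0,0],
    [0,0,0],
  ],
)

```text
t: 15.38
tool_pos: [574.0, 132.1, 61.6]
eef_rot: [180.0, 0.0, 169.1]
force: [-4.4, 0.2, 2.5]
width: 59.6
grasp_force: 2.0
```

Emit:
arm_command(
  linear=[
    [0.8,-0.15,0],
    [0.8,-0.15,0],
    [0.8,-0.15,0],
    [0.8,-0.15,0],
    [0.8,-0.15,0],
    [0.8,-0.15,0],
    [0.8,-0.15,0],
    [0.8,-0.15,0],
    [0.8,-0.15,0],
    [0.8,-0.15,0],
  ],
  angular=[
    [0,0,0],
    [0,0,0],
    [0,0,0],
    [0,0,0],
    [0,0,0],
    [0,0,0],
    [0,0,0],
    [0,0,0],
    [0,0,0],
    [0,0,0],
  ],
)

```text
t: 16.62
tool_pos: [581.9, 130.6, 61.6]
eef_rot: [180.0, 0.0, 169.1]
force: [0.7, 0.1, 0.2]
width: 60.0
grasp_force: 0.0
```

```bash
python3 look.py crest 107
```

```text
{'t': np.float64(16.62), 'tool_pos': array([581.94, 130.64,  61.64]), 'eef_rot': array([1.8000e+02, 1.0000e-02, 1.6913e+02]), 'force': array([0.74, 0.09, 0.17]), 'moment': array([ 0.04, -0.02,  0.02]), 'width': np.float64(60.04)}
tcp local [50.27633906  0.17618732]
```

View pics/crest.png

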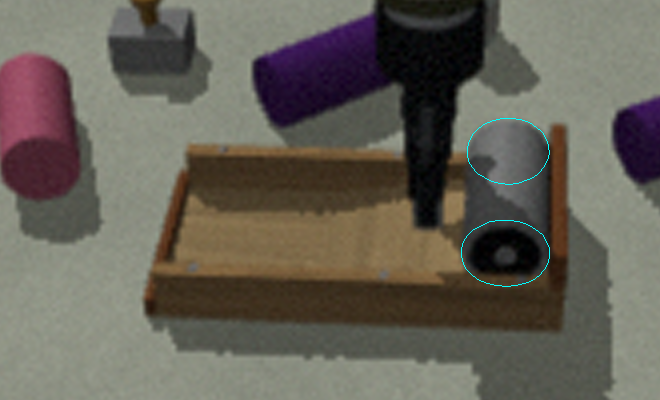

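The crop shows the roller fully in its seat at the stop board: its outline matches x = 107 and the tips are clear of it. Withdrawing back and up.

Emit:
arm_command(
  linear=[
    [-3,0.6,1],
    [-6,1.2,3],
    [-6,1.2,6],
    [-4,0.8,12],
    [0,0,20],
    [0,0,25],
    [0,0,25],
    [0,0,25],
    [0,0,25],
    [0,0,25],
    [0,0,20],
    [0,0,10],
    [0,0,0],
    [0,0,0],
  ],
  angular=[
    [0,0,0],
    [0,0,0],
    [0,0,0],
    [0,0,0],
    [0,0,0],
    [0,0,0],
    [0,0,0],
    [0,0,0],
    [0,0,0],
    [0,0,0],
    [0,0,0],
    [0,0,0],
    [0,0,0],
    [0,0,0],
  ],
)

```text
t: 18.42
tool_pos: [562.5, 134.2, 257.9]
eef_rot: [-180.0, -0.1, 169.1]
force: [-0.1, -0.2, -0.8]
width: 60.0
grasp_force: 0.0
```

```bash
python3 look.py done 107
```

```text
{'t': np.float64(18.42), 'tool_pos': array([562.5 , 134.16, 257.89]), 'eef_rot': array([-1.7997e+02, -6.0000e-02,  1.6913e+02]), 'force': array([-0.09, -0.21, -0.84]), 'moment': array([-0.02,  0.06, -0.01]), 'width': np.float64(60.01)}
tcp local [30.52999262 -0.04871134]
```

View pics/done.png

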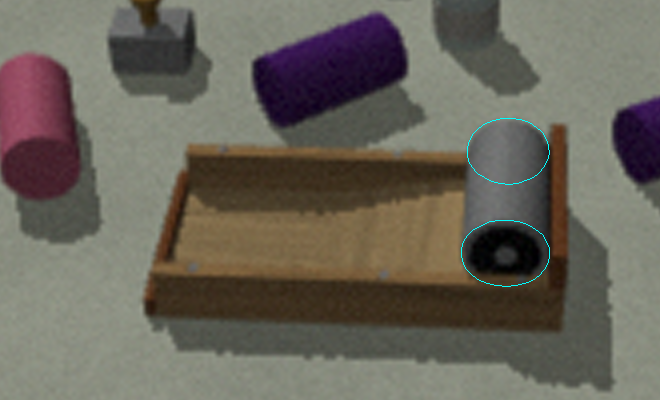

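The roller rests squarely in the seat, its outline on the x = 107 prediction. The neighbouring objects have not moved and the arm is clear.

```bash
python3 -c "
from cell import r
print(r.close_job())"
```

```text
the job is handed in; nothing more can be done
None
```

The thick roller was pushed slowly up its ramp and over the crest, and it sits in its seat against the stop board; the job was handed in at about 18 s with the arm clear and nothing else touched.

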